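# Draw the locked disc case from under the pile and push it home in the unlocker

## Task

The locked disc case lies at the bottom of the pile of returned books, one end sticking out. Draw it out from under them without touching the books, so that the pile comes down flat on the desk where it is and stays neatly stacked; then slide the case along the desk into the slot of the unlocker, push it fully home and leave it there. The case is brittle and too wide to grip: work it slowly, with light fingertip pressure, and leave everything else on the desk alone.

Things in the scene. Friction and masses are not known exactly. Their poses are not given: they have to be found in the camera images.
- disc_case: The disc case, flat on the desk: 190 mm (its x axis) x 135 mm (y) x 14.5 mm thick, 0.1 kg, brittle: it cracks if the robot bears on it with more than 25 N. Origin: centre of its underside. Its -x end lies about 65 mm under the pile; its +x end is free and points to the robot's right, towards the unlocker. It slides easily on the desk and under the book (friction about 0.25).
- press_spot (a point): Point on the case's top, midway across, 60 mm from its centre towards the free end. Closed fingertips pressed here with 8 to 14 N draw it out straight under the load, which varies; lighter ones slip. Land slower than 10 mm/s. A sideways draw under the pile twists the pile. Once free, pressed near its end and moved sideways it swings round; pressed at its middle it goes without turning.
- lower_book: Lowest book, 215 (x axis) x 140 (y) x 24 mm, 0.47 kg. Its +x end is propped on the inner end of the case, its -x end stands on the desk, so the pile leans about 0.1 rad until the case is out. Origin: centre of its underside; x axis roughly along the case's. Its near edge lies over the case, about 30 mm from the case's centre towards the case's -x end.
- middle_book: Second book of the pile, 195 x 129 x 26 mm, about 0.41 kg, lying on the lower book. Origin: centre of its underside, z axis up through its thickness.
- top_book: Uppermost book of the pile, 178 x 112 x 18 mm, about 0.23 kg, lying on the second one; its top is about 85 mm above the desk. Origin: centre of its underside.
- unlocker: The unlocker, a grey unit 150 mm deep (x axis) x 185 mm wide (y) x 50 mm high, fixed to the desk. Origin: centre of its underside. The slot in its -x face, level with the desk, is 142 mm wide, 23 mm high and 100 mm deep; cheeks 21 mm high flare out 31 mm before it, to 170 mm apart. The case goes in end first along the unlocker's +x axis; when home it still stands 90 mm out.
- unlocker_mouth (a point): Middle of the slot's mouth at desk level, on the unlocker's -x face, 75 mm from its origin; its x axis points into the slot.
- key_bar (a joint): Steel key bar across the inside of the slot, pushed in by the case over the last 15 mm: 0 = out, 0.015 = fully home against a hard stop, in m. It moves stiffly (4 N) and stays where it is pushed; a small white tell-tale on the unlocker's top rides with it. The case is pushed from behind, on its 14.5 mm high end, at under 15 mm/s when near the stop.
- date_stamp: Self-inking date stamp, 42 x 62 x 98 mm, behind the work; leave it alone. Origin: centre of its underside.
- call_bell: Domed call bell, 82 mm across, 62 mm high, front right; leave it alone. Origin: centre of its underside.
- bottle_1: Pump bottle, 192 mm high, right; leave it alone. Origin: centre of its underside.

How it is judged (in metres and radians):
On the way:
1. the case is clear of the pile and the pile has come down flat on the desk (x of lower_book in the frame of disc_case below -0.203 m and contact force between disc_case and lower_book below 0.05 N and height (world z) of lower_book below 0.003 m and angle between each of lower_book, middle_book, top_book's own z axis and vertical below 0.04 rad), for 0.2 s.
At the end, for the whole second after the job is handed in: The case lies on the desk in the unlocker's slot, pushed home: key bar at least 14 mm in (of 15), case in line with the slot within 0.06 rad and at rest. All three books lie flat (within 0.04 rad), each within 35 mm of where it started, at rest (value of joint key_bar above 0.014 m and angle between the x axis of disc_case and the x axis of unlocker, either way round below 0.06 rad and height (world z) of disc_case below 0.004 m and linear speed of each of disc_case, top_book below 0.01 m/s and angle between each of lower_book, middle_book, top_book's own z axis and vertical below 0.04 rad and distance of each of lower_book, middle_book, top_book from where it was at the start of the episode below 0.035 m); the robot touches nothing.
It fails at once if the robot bears on the disc case with more than 25 N (it cracks) (contact force between any of the fingers, the arm and disc_case above 25 N).
It fails at once if a book of the pile is touched by the robot with more than 2 N (contact force between any of the fingers, the arm and lower_book above 2 N or contact force between any of the fingers, the arm and middle_book above 2 N or contact force between any of the fingers, the arm and top_book above 2 N).
It fails at once if the pile topples: a book tilts by more than 0.3 rad (angle between any of lower_book, middle_book, top_book's own z axis and vertical above 0.3 rad).
It fails at once if something else loose on the desk is pushed more than 20 mm from its place (distance of any of date_stamp, call_bell, bottle_1 from where it was at the start of the episode above 0.02 m).
It also fails if it takes over 72 s, if anything falls off the work surface, if the arm or the gripper's body presses on something with over 40 N, if the wrist force passes 120 N, or if a joint passes its speed limit or range.

## Robot

A 6-joint arm with a two-finger parallel gripper is mounted at the origin on a cart in front of the work surface, level with it; the furniture and walls round the work are solid. World frame = base frame: x ahead of the robot, y to its left, z up, the work surface at z = 0. Lengths are in mm, angles in rad, forces in N, time in s.
With the tool pointing down it reaches from about 275 to 825 mm from the base axis. Payload 4.9 kg.
Tool frame: the origin (TCP) lies at the very end of the fingers, on their centre line; the grasp point (between the pads) lies 19 mm behind it; z points along the fingers, y is the line along which they close (so a half turn about z gives the same grasp; the last joint's range is limited). The gripper opens to 85 mm and grips with 20 to 120 N. Pads are 22 mm wide; open, the fingers measure 114 mm over their backs; the gripper's body (76 mm by 85 mm) begins 54 mm behind the grasp point. The pads swing forward as they close: fully open they stand 13 mm farther back than shut.
Start: joints at [-0.134, 0.326, -0.193, 1.052, 0, 1.437], TCP at [550.017, 0.009, 231.281] pointing down, gripper open.
Joint ranges: [-2.65, 2.65], [-0.97, 1.79], [-1.3, 1.35], [-1.93, 2.1], [-1.47, 1.37], [-3.14, 3.14]. Speed limits (rad/s): [2.57, 2.57, 3.14, 3.14, 3.14, 3.14].

## Interface

Orientations are given as [roll, pitch, yaw] about the fixed x, y, z axes, in that order (R = Rz(yaw) Ry(pitch) Rx(roll)).
In Python, from bench import bot, solve_ik, imaging gives the robot as it stands. Calls block until the motion is done:
- bot.move_ptp(position, orientation): joint-space move of the TCP to a pose.
- bot.movel(position, rot=None, max_speed=150, threshold=None): straight line of the TCP; rot=None keeps the orientation; max_speed is the mean speed in mm/s. With threshold (N) it stops when the force on the tool has changed by that much, and returns True; else False.
- bot.move_j(angles): joint-space move.
- bot.grip(opening, effort=None): opening from 0.0 (shut) to 1.0 (fully open); effort is the grip in N (None keeps the last); returns when the fingers have stopped.
- bot.dwell(seconds).
- solve_ik(position, orientation): joint angles nearest the present ones, or None.
- bot.get_state(): the state.
- imaging.capture(name): name is "scene" or "side" or "wrist"; returns the picture (400x640x3 uint8, blue, green, red); there is no depth.
- imaging.camera_model(name): a dict with "K" (3x3 intrinsics, pixels), "position" and "rotation" of the camera in the world. Camera axes: x right, y up, looking along -z (the intrinsics and any distortion apply to the point x, -y, -z); pixel columns grow to the right and rows downward; lengths in mm; the calibration is good to about 2 mm. A picture is of the moment at which its call begins: read the wrist's pose just before it. camera_model takes no time and is no camera call; for the wrist camera it gives the pose at the moment of the call.
A pose or a line that the arm cannot do raises bot.IKError and nothing moves.
- bot.sign_off(): hands the job in; it is judged then, once.
The state is a dict: "t": time; "qpos": joint angles; "joint_velocities": joint speeds; "effort": joint torques, N m; "tcp_pos": TCP position; "orientation": TCP orientation; "contact_force": force on the tool from outside, world axes, zero at the start; "wrist_torque": the same for the moment, N m; "opening": opening from 0.0 (shut) to 1.0 (fully open); "gripper_force": force on a finger pad.
Only numpy, scipy, OpenCV 4.12 (cv2) and the standard library are available. Lean on these libraries where they do the work, as an engineer would, in place of code of your own. Each camera call takes 0.05 s, during which the arm holds its last target. There are 200 camera calls.

## Working session

There is one attempt and no reset: what is moved stays moved. The work goes in short steps, each a Python script; the robot and the scene stay as the last script left them, time stands still between calls to the robot, and variables do not carry over. Pictures are saved under pics/ and viewed, at most 11 in all, crops included, and the job is handed in when it is done.

```bash
ls; mkdir -p pics
python3 - <<'E'
from bench import bot, imaging
import cv2, numpy as np
for n in ("scene","side"):
    im=imaging.capture(n); cv2.imwrite(f"pics/{n}0.png",im)
    m=imaging.camera_model(n); print(n,{k:np.round(v,3).tolist() if not isinstance(v,str) else v for k,v in m.items()})
print(bot.get_state())
E
```

```text
pics
scene {'K': [[451.78, 0.0, 322.226], [0.0, 451.78, 197.841], [0.0, 0.0, 1.0]], 'position': [-225.313, -692.854, 766.291], 'rotation': [0.946, 0.005, -0.898]}
side {'K': [[370.178, 0.0, 314.634], [0.0, 370.178, 197.943], [0.0, 0.0, 1.0]], 'position': [590.862, -1200.663, 536.88], 'rotation': [1.176, 0.024, 0.04]}
{'t': 0.1, 'qpos': array([-1.34205735e-01,  3.26880611e-01, -1.93514249e-01,  1.05197265e+00,
        2.60118766e-05,  1.43658812e+00]), 'joint_velocities': array([-0.00085159, -0.0026803 ,  0.00349921, -0.00198011,  0.00190505,
        0.00125659]), 'effort': array([-1.63831678e-04, -4.44239044e+01,  2.63037515e+01,  7.96647771e-03,
       -2.12530945e-04,  1.93304103e-06]), 'tcp_pos': array([5.49474039e+02, 8.72805539e-02, 2.30562690e+02]), 'orientation': array([-3.14003908e+00, -2.36011081e-04,  1.57079860e+00]), 'contact_force': array([-0.09748824,  0.26876169,  0.06139219]), 'wrist_torque': array([-0.03048835, -0.01110253, -0.00408534]), 'gripper_force': 0.0, 'opening': 0.999896894556464}
```

View pics/scene0.png

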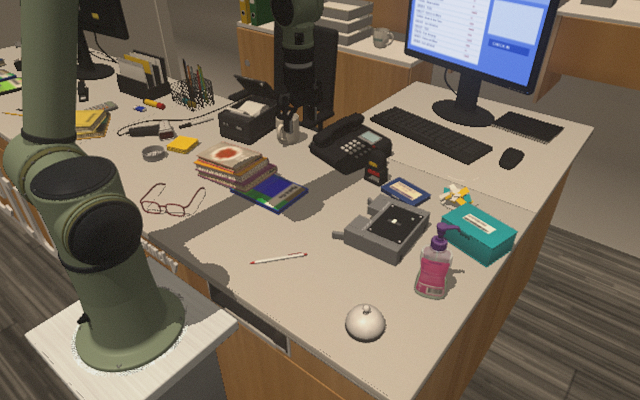

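View pics/side0.png

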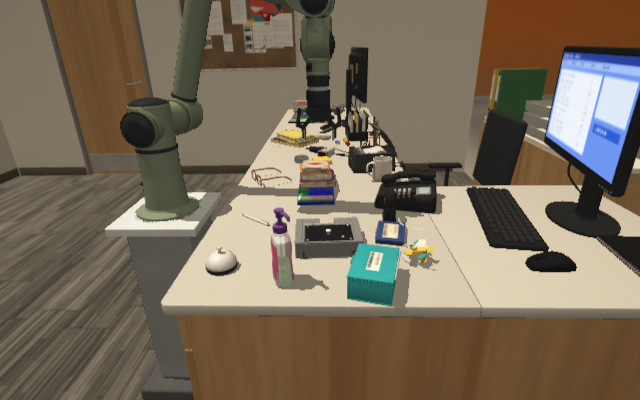

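The scene view shows the pile at about (235,165), the blue case's free end at about (272,193), the unlocker at about (385,230), the bell at (365,322) and the bottle at (433,265). Next I'll cast rays from this view and take a wrist view.

```bash
cat > h.py <<'E'
import numpy as np, cv2
from bench import bot, solve_ik, imaging
from scipy.spatial.transform import Rotation as Ro
def cast(m,px,z):
    px=np.atleast_2d(np.asarray(px,float)); K=np.array(m["K"])
    d=np.c_[px,np.ones(len(px))]@np.linalg.inv(K).T*[1,-1,-1]
    d=d@Ro.from_euler("xyz",m["rotation"]).as_matrix().T
    p=np.array(m["position"]); return p+d*((z-p[2])/d[:,2])[:,None]
def proj(m,P):
    P=np.atleast_2d(P)-m["position"]; c=P@Ro.from_euler("xyz",m["rotation"]).as_matrix()*[1,-1,-1]
    q=c@np.array(m["K"]).T; return q[:,:2]/q[:,2:]
E
python3 - <<'E'
from h import *
m=imaging.camera_model("scene")
print(np.round(cast(m,[(272,193),(385,230),(365,335),(433,292),(235,185),(375,180)],10)).tolist())
w=imaging.camera_model("wrist"); print(w)
im=imaging.capture("wrist"); cv2.imwrite("pics/w0.png",im)
s=cv2.imread("pics/scene0.png")[120:290,170:450]; cv2.imwrite("pics/s0c.png",cv2.resize(s,None,fx=2.8,fy=2.8,interpolation=2))
E
```

```text
[[521.0, 94.0, 10.0], [582.0, -254.0, 10.0], [277.0, -398.0, 10.0], [465.0, -452.0, 10.0], [483.0, 210.0, 10.0], [764.0, -104.0, 10.0]]
{'K': array([[326.84844805,   0.        , 322.91958928],
       [  0.        , 326.84844805, 201.03023302],
       [  0.        ,   0.        ,   1.        ]]), 'position': array([549.01203733,  71.68542118, 372.37253505]), 'rotation': array([-0.28421955,  0.0009975 , -0.00105553])}
```

View pics/w0.png

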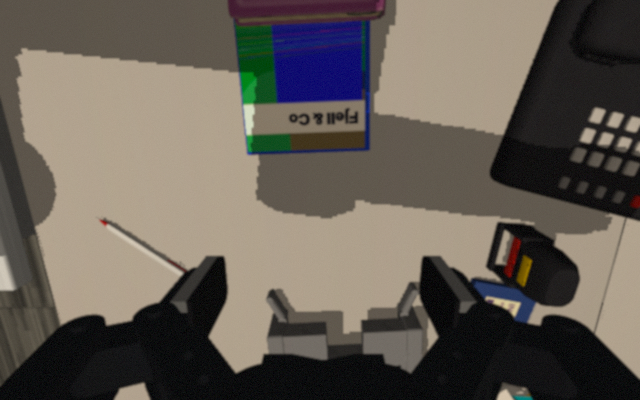

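View pics/s0c.png

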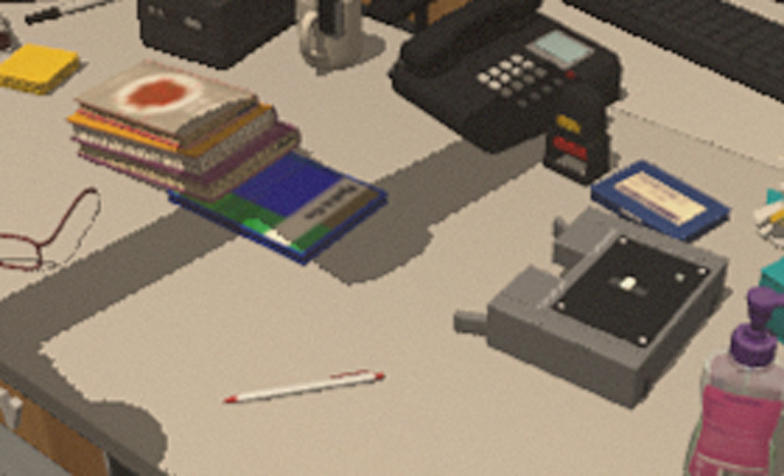

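In the wrist view the case's free end runs from about (248,153) to (369,150), and the book edge lies at about row 20. The unlocker's cheeks are at about (275,300) and (410,300). Next I'll measure the case and look at the unlocker from above.

Run:
```python
from h import *
w=imaging.camera_model("wrist")
P=cast(w,[(248,153),(369,150),(236,17),(368,17)],14.5);print(np.round(P,1).tolist(), np.linalg.norm(P[0]-P[1]))
bot.grip(0.0)
bot.move_ptp([575,-215,400],[-3.14159,0,1.5708])
bot.dwell(0.3)
w=imaging.camera_model("wrist");print(w)
im=imaging.capture("wrist"); cv2.imwrite("pics/w1.png",im)
print(bot.get_state()["t"],bot.get_state()["tcp_pos"],bot.get_state()["orientation"])
```

```text
[[466.8, 21.9, 14.5], [599.0, 25.1, 14.5], [463.7, 155.1, 14.5], [593.0, 154.9, 14.5]] 132.29867784210023
{'K': array([[326.84844805,   0.        , 322.91958928],
       [  0.        , 326.84844805, 201.03023302],
       [  0.        ,   0.        ,   1.        ]]), 'position': array([ 574.3558676 , -142.48349838,  541.37409283]), 'rotation': array([-2.83979193e-01,  1.97897413e-04,  2.62167609e-04])}
2.3333 [ 575.05467378 -214.24236098  399.70066705] [-3.14111075e+00 -3.12404393e-04  1.57186712e+00]
```

View pics/w1.png

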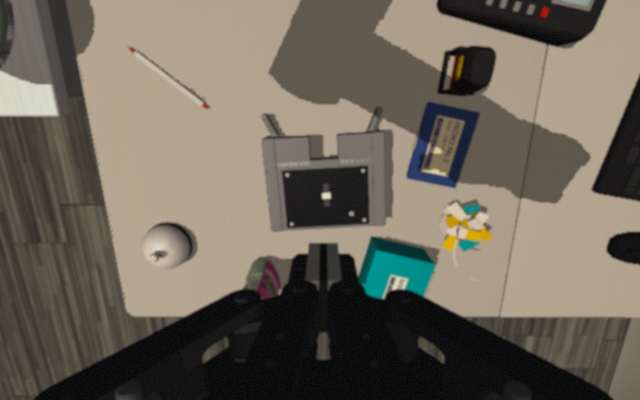

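The wrist view shows the unlocker's top with front corners at about (264,139) and (385,131), its cheeks at (268,117) and (378,112), and the white tell-tale at (326,196). Now I'll refine the edges with masks.

Run:
```python
from h import *
w1=imaging.camera_model("wrist"); im=cv2.imread("pics/w1.png")
g=cv2.cvtColor(im,cv2.COLOR_BGR2GRAY); hsv=cv2.cvtColor(im,cv2.COLOR_BGR2HSV)
print("px desk",hsv[180,220],"top",hsv[150,290],hsv[200,272],hsv[180,378],"shadow",hsv[80,330])
m=((hsv[...,1]<30)&(hsv[...,2]<130)).astype(np.uint8)*255
m[:100]=0;m[240:]=0;m[:,:255]=0;m[:,400:]=0
cs,_=cv2.findContours(m,cv2.RETR_EXTERNAL,cv2.CHAIN_APPROX_NONE); c=max(cs,key=cv2.contourArea)
print(cv2.contourArea(c),cv2.boundingRect(c),cv2.minAreaRect(c))
print(cv2.approxPolyDP(c,2.0,True)[:,0].tolist())
cv2.imwrite("pics/m1.png",m)
bot.move_ptp([540,10,400],[-3.14159,0,1.5708]); bot.dwell(.3)
w=imaging.camera_model("wrist"); im=imaging.capture("wrist"); cv2.imwrite("pics/w2.png",im)
hsv=cv2.cvtColor(im,cv2.COLOR_BGR2HSV)
print(np.round(proj(w,[[467,22,14.5],[599,25,14.5],[464,155,14.5],[593,155,14.5]])).tolist())
np.save("pics/w2.npy",[w["position"],w["rotation"]])
a=im[0:260,150:450]; b=cv2.imread("pics/w1.png")[90:250,240:410]
A=cv2.resize(a,(500,433)); B=cv2.resize(b,None,fx=1.7,fy=1.7); Mm=cv2.cvtColor(cv2.resize(m[90:250,240:410],None,fx=1.7,fy=1.7),8)
C=np.zeros((560,800,3),np.uint8);C[:433,:500]=A;C[:272,500:789]=B[:272,:289];C[280:552,500:789]=Mm[:272,:289]
cv2.imwrite("pics/v2.png",C)
```

```text
px desk [ 17  48 180] top [ 17  33 124] [ 19  30 121] [ 17  34 120] shadow [18 48 96]
4716.5 (278, 158, 99, 71) ((325.77081298828125, 192.23599243164062), (67.80592346191406, 98.17910766601562), 87.0390625)
[[367, 167], [360, 162], [357, 167], [350, 168], [344, 164], [340, 168], [340, 158], [337, 158], [336, 162], [339, 164], [336, 164], [337, 167], [334, 169], [333, 166], [329, 170], [326, 166], [325, 169], [320, 169], [315, 165], [309, 170], [310, 165], [316, 161], [314, 163], [314, 159], [312, 163], [310, 161], [309, 166], [301, 167], [303, 168], [299, 171], [299, 167], [293, 167], [294, 171], [286, 168], [291, 176], [286, 180], [283, 175], [281, 177], [286, 183], [282, 185], [284, 188], [280, 192], [281, 197], [282, 193], [285, 195], [283, 198], [286, 201], [278, 207], [279, 209], [282, 205], [284, 207], [280, 212], [284, 210], [283, 216], [286, 215], [284, 218], [280, 215], [281, 218], [278, 219], [281, 221], [283, 218], [285, 223], [286, 217], [288, 221], [282, 227], [288, 228], [286, 225], [289, 219], [295, 222], [294, 227], [310, 227], [317, 224], [326, 226], [329, 223], [340, 225], [344, 220], [347, 225], [374, 222], [376, 213], [372, 217], [371, 215], [372, 222], [367, 215], [370, 207], [366, 202], [369, 187], [365, 179], [368, 174]]
[[277.0, 144.0], [360.0, 142.0], [272.0, 53.0], [359.0, 53.0]]
```

View pics/v2.png

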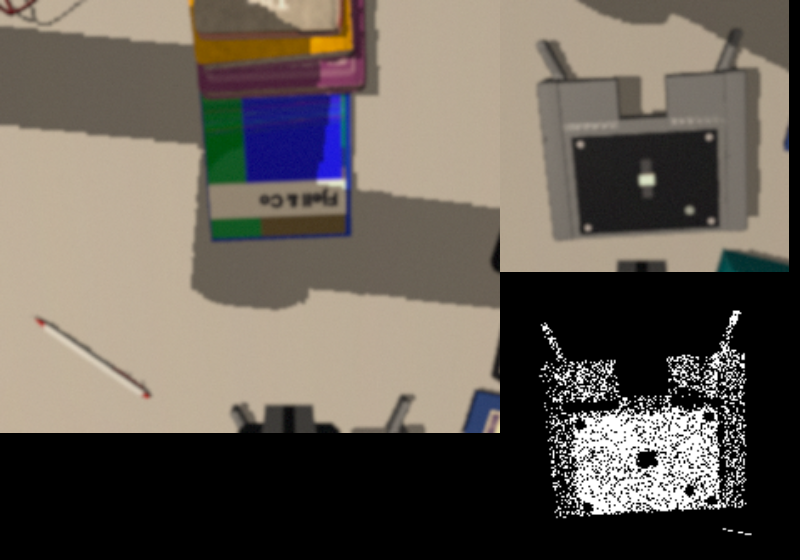

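The case's free end runs from crop (211,241) to (350,235), with sides reaching the book at (202,97) and (352,95). The unlocker's top corners are at crop (539,83), (745,70), (747,229) and (555,240). Casting these now.

Run:
```python
from h import *
w=imaging.camera_model("wrist"); w1=dict(w,position=[574.356,-142.483,541.374],rotation=[-.28398,.000198,.000262])
f=lambda p:[((x-500)/1.7+240,y/1.7+90) for x,y in p]
U=cast(w1,f([(539,83),(745,70),(747,229),(555,240)]),50)[:,:2]
L=np.linalg.norm
print("U",U.round(1).tolist(),"widths",L(U[0]-U[1]),L(U[2]-U[3]),"depth",L(U[0]-U[3]),L(U[1]-U[2]))
d=lambda v:np.degrees(np.arctan2(v[1],v[0]))
print("fwd ang front/back/sides",d(U[1]-U[0])-90,d(U[2]-U[3])-90,d(U[3]-U[0]),d(U[2]-U[1]),"centre",U.mean(0),"frontmid",(U[0]+U[1])/2)
# case: fit on saturation mask
im=cv2.medianBlur(cv2.imread("pics/w2.png"),3); s=cv2.cvtColor(im,cv2.COLOR_BGR2HSV)
def sub(a,b): # edge subpix not needed
    pass
sat=s[...,1].astype(int)
rows=range(68,106,3); left=[];right=[]
for r in rows:
    c=np.where((s[r,255:380,1]>110))[0]+255
    left.append((c.min()-.0,r)); right.append((c.max()+1.,r))
print(left,right)
end=[]
for c in range(282,358,6):
    q=np.where(sat[100:160,c]>90)[0]+100; end.append((c,q.max()+1.))
print(end)
PL,PR,PE=[cast(w,x,14.5)[:,:2] for x in (left,right,end)]
for n,P,ax in(("L",PL,1),("R",PR,1),("E",PE,0)):
    k=np.polyfit(P[:,ax],P[:,1-ax],1); print(n,k,np.std(P[:,1-ax]-np.polyval(k,P[:,ax])))
```

```text
U [[485.3, -189.8], [664.5, -178.6], [674.1, -325.3], [492.9, -336.5]] widths 179.5483170702338 181.5154083984365 depth 146.889550981825 147.0366161839469
fwd ang front/back/sides -86.43158504273275 -86.48019121224058 -87.01679711169773 -86.24971000460606 centre [ 579.19486794 -257.54452728] frontmid [ 574.87936835 -184.19146672]
[(np.float64(272.0), 68), (np.float64(272.0), 71), (np.float64(272.0), 74), (np.float64(272.0), 77), (np.float64(273.0), 80), (np.float64(273.0), 83), (np.float64(273.0), 86), (np.float64(273.0), 89), (np.float64(274.0), 92), (np.float64(274.0), 95), (np.float64(274.0), 98), (np.float64(274.0), 101), (np.float64(274.0), 104)] [(np.float64(360.0), 68), (np.float64(360.0), 71), (np.float64(360.0), 74), (np.float64(360.0), 77), (np.float64(360.0), 80), (np.float64(360.0), 83), (np.float64(360.0), 86), (np.float64(361.0), 89), (np.float64(361.0), 92), (np.float64(361.0), 95), (np.float64(361.0), 98), (np.float64(361.0), 101), (np.float64(361.0), 104)]
[(282, np.float64(145.0)), (288, np.float64(144.0)), (294, np.float64(144.0)), (300, np.float64(144.0)), (306, np.float64(144.0)), (312, np.float64(143.0)), (318, np.float64(143.0)), (324, np.float64(143.0)), (330, np.float64(143.0)), (336, np.float64(143.0)), (342, np.float64(142.0)), (348, np.float64(142.0)), (354, np.float64(142.0))]
L [-2.82542834e-02  4.67028905e+02] 0.4204606140370727
R [-7.04712098e-02  6.04727393e+02] 0.37963460152527545
E [0.03464463 4.4527492 ] 0.45424977627797697
```

Measurements agree with the given sizes: the case measures 134 mm wide, centre about (529,118), axis (0.04,-1). The unlocker is about 180 x 147 mm, axis (0.061,-0.998), with its mouth at about (574.6,-182.7). Now I'll land on the press spot and set the force.

```bash
cat >> h.py <<'E'
DOWN=[np.pi,0,np.pi/2]
def fz(n=3):
    v=[]
    for _ in range(n): v.append(bot.get_state()["contact_force"]); bot.dwell(.02)
    return np.mean(v,0)
def st(msg=""):
    s=bot.get_state(); print(msg,"t%.2f"%s["t"],s["tcp_pos"].round(2),s["contact_force"].round(2),flush=True)
def land(x,y,target=10.5,rot=DOWN,z0=20):
    bot.move_ptp([x,y,60],rot); bot.movel([x,y,z0],max_speed=60); bot.dwell(.2)
    b=fz()[2]; hit=bot.movel([x,y,10],max_speed=4,threshold=3.0); st("hit %s base %.2f"%(hit,b))
    z=bot.get_state()["tcp_pos"][2]
    return b
def press(x,y,z,b,lo=9.5,hi=11.5,step=.3,n=12):
    for _ in range(n):
        f=fz()[2]-b
        if lo<=f<=hi: break
        z+= -step if f<lo else step*.7
        bot.movel([x,y,z],max_speed=5)
    print("z cmd %.2f f %.2f"%(z,f)); return z
E
python3 - <<'E'
from h import *
x,y=531.6,57.8
b=land(x,y)
z=press(x,y,bot.get_state()["tcp_pos"][2],b); st()
open("b","w").write(f"{b} {z}")
E
```

```text
hit True base -0.22 t7.36 [531.57  57.79  14.54] [-0.96  0.    4.69]
z cmd 13.85 f 9.94
 t8.66 [531.62  57.79  14.54] [-2.41  0.58 10.09]
```

```bash
cat >> h.py <<'E'
def drag(p,q,z,b,step=4.0,speed=18,tgt=10.7,log=3):
    p,q=np.array(p,float),np.array(q,float); n=max(1,int(np.ceil(np.linalg.norm(q-p)/step)))
    for i in range(1,n+1):
        c=p+(q-p)*i/n
        bot.movel([*c,z],max_speed=speed)
        F=bot.get_state()["contact_force"]; f=F[2]-b
        if f>19: z+=.5; bot.movel([*c,z],max_speed=10)
        else: z-=float(np.clip((tgt-f)/22,-.3,.15))
        if i%log==0 or i==n: print(i,c.round(1),"z%.2f"%z,F.round(1),"t%.1f"%bot.get_state()["t"],flush=True)
        if f<3: print("lost contact"); break
    return z
E
python3 - <<'E'
from h import *
b,z=map(float,open("b").read().split())
z=drag((531.6,57.8),(532.8,27.8),z,b,log=1)
open("b","w").write(f"{b} {z}")
im=imaging.capture("scene")
a=cv2.imread("pics/scene0.png")[130:230,180:330]; c=im[130:230,180:330]
cv2.imwrite("pics/d1.png",cv2.resize(np.hstack([a,c]),None,fx=2.6,fy=2.6,interpolation=2))
E
```

```text
1 [531.8  54. ] z13.74 [-0.8  3.7  7.9] t9.0
2 [531.9  50.3] z13.63 [-1.4  4.   8.2] t9.4
3 [532.   46.6] z13.57 [-0.9  4.8  9. ] t9.7
4 [532.2  42.8] z13.50 [0.3 5.1 9.1] t10.1
5 [532.4  39. ] z13.46 [-0.4  4.9  9.6] t10.4
6 [532.5  35.3] z13.42 [-0.   5.1  9.4] t10.8
7 [532.6  31.6] z13.41 [-1.3  4.9 10.4] t11.2
8 [532.8  27.8] z13.45 [-1.   5.5 11.3] t11.5
```

View pics/d1.png

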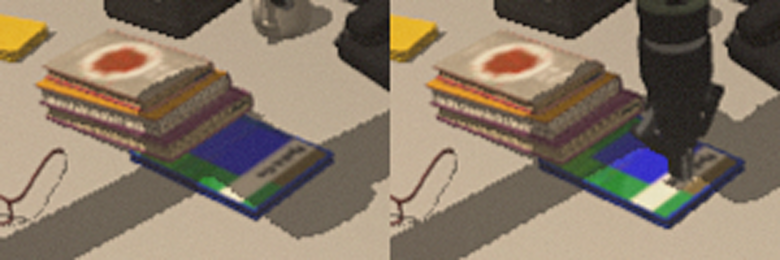

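The case moves with the fingertips and the pile stays put, so I'll go on drawing until it is clear, then lift and look.

Run:
```python
from h import *
b,z=map(float,open("b").read().split())
z=drag((532.8,27.8),(535.1,-29),z,b,log=2)
st(); bot.dwell(.3)
p=bot.get_state()["tcp_pos"]; bot.movel([535.1,-29,40],max_speed=30)
bot.move_ptp([540,-90,400],DOWN); bot.dwell(.3)
w=imaging.camera_model("wrist"); np.save("pics/w3.npy",[w["position"],w["rotation"]])
im=imaging.capture("wrist"); cv2.imwrite("pics/w3.png",im); st()
im2=imaging.capture("scene")
cv2.imwrite("pics/v3.png",np.vstack([im[0:330],np.hstack([cv2.resize(im2[130:230,180:330],(405,270)),np.zeros((270,235,3),np.uint8)])]))
```

```text
2 [533.1  20.2] z13.41 [ 0.2  5.2 10.8] t12.3
4 [533.4  12.7] z13.39 [-0.2  5.   9.5] t13.0
6 [533.7   5.1] z13.40 [-0.4  4.7 10.8] t13.7
8 [534.   -2.5] z13.46 [ 0.5  4.4 10.9] t14.4
10 [534.3 -10.1] z13.38 [-0.1  3.3  9.7] t15.2
12 [534.6 -17.6] z13.34 [ 0.1  2.8 10.6] t15.9
14 [534.9 -25.2] z13.31 [-0.2  1.9  9.7] t16.6
15 [535.1 -29. ] z13.29 [-0.4  1.6 10. ] t16.9
 t16.95 [536.7  -28.47  14.54] [-0.41  1.59 10.03]
 t20.01 [539.95 -89.9  399.38] [ 0.93  0.21 -1.72]
```

View pics/v3.png

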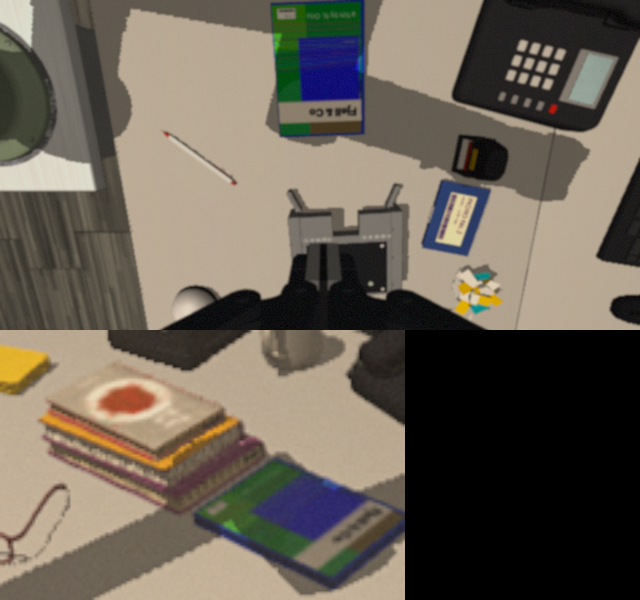

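The case is clear and the pile lies flat. In the wrist view the case spans about (271,3)–(366,136) and the cheeks are at (293,195) and (398,187). Measuring the case by rectangle fit.

```bash
cat >> h.py <<'E'
def measure(im,w,roi,z=14.5):
    s=cv2.cvtColor(cv2.medianBlur(im,3),cv2.COLOR_BGR2HSV); m=((s[...,1]>105)).astype(np.uint8)*255
    k=np.zeros_like(m); x0,y0,x1,y1=roi; k[y0:y1,x0:x1]=m[y0:y1,x0:x1]
    k=cv2.morphologyEx(cv2.morphologyEx(k,cv2.MORPH_CLOSE,np.ones((15,15))),cv2.MORPH_OPEN,np.ones((9,9)))
    c=max(cv2.findContours(k,0,cv2.CHAIN_APPROX_NONE)[0],key=cv2.contourArea)[:,0]
    P=cast(w,c+0.0,z)[:,:2]; r=cv2.minAreaRect(P.astype(np.float32)); B=cv2.boxPoints(r)
    print("centre",np.round(r[0],1),"size",np.round(r[1],1),"box",B.round(0).tolist(),"px",c.min(0),c.max(0))
    e=max([B[1]-B[0],B[2]-B[1]],key=np.linalg.norm); e=e*-np.sign(e[1]); print("axis yaw deg",np.degrees(np.arctan2(e[1],e[0])))
    return np.array(r[0]),np.arctan2(e[1],e[0])
E
python3 - <<'E'
from h import *
a=np.load("pics/w3.npy"); w=dict(imaging.camera_model("wrist"),position=a[0],rotation=a[1])
im=cv2.imread("pics/w3.png"); measure(im,w,(255,0,380,150))
# unlocker: saturation+value edges in this view
U=cast(w,[(290,213),(407,206)],50); print(U.round(1).tolist())
C=cast(w,[(291,192),(399,185)],21); print("cheek tips",C.round(1).tolist(),C.mean(0).round(1))
E
```

```text
centre [533.2  58.8] size [133.7 137.8] box [[465.0, 126.0], [468.0, -12.0], [602.0, -9.0], [598.0, 129.0]] px [271   0] [364 100]
axis yaw deg -88.60992
[[486.8, -181.3, 50.0], [671.0, -169.8, 50.0]]
cheek tips [[486.3, -154.5, 21.0], [663.1, -142.8, 21.0]] [ 574.7 -148.7   21. ]
```

```bash
sed -i 's/np.ones((15,15))/np.ones((31,31))/; s/k=np.zeros_like(m); x0/k=np.zeros((m.shape[0]+80,m.shape[1]),np.uint8); x0/; s/c=max(cv2.findContours(k,/k=k[:400]; c=max(cv2.findContours(k,/' h.py
python3 - <<'E'
from h import *
a=np.load("pics/w3.npy"); w=dict(imaging.camera_model("wrist"),position=a[0],rotation=a[1])
im=cv2.imread("pics/w3.png"); measure(im,w,(255,0,380,145))
g=cv2.GaussianBlur(cv2.cvtColor(im,cv2.COLOR_BGR2GRAY),(5,5),0)
for r in (225,235,245,212): print(r,g[r,280:300].tolist(),g[r,396:416].tolist())
print("col310",g[200:225,310].tolist(),"col375",g[196:221,375].tolist())
print("row195",g[195,284:304].tolist(),g[195,385:408].tolist())
E
```

```text
centre [534.2  32.7] size [132.9 191.1] box [[465.0, 126.0], [471.0, -65.0], [604.0, -61.0], [597.0, 130.0]] px [271   0] [364 135]
axis yaw deg -88.094536
225 [171, 171, 171, 171, 171, 168, 162, 150, 135, 124, 119, 118, 118, 118, 117, 117, 116, 114, 112, 110] [117, 117, 116, 116, 114, 108, 101, 95, 93, 95, 102, 117, 137, 155, 165, 168, 168, 168, 168, 167]
235 [171, 171, 171, 171, 171, 171, 169, 162, 150, 135, 123, 119, 118, 118, 117, 117, 117, 116, 113, 110] [117, 117, 117, 116, 113, 106, 99, 95, 94, 94, 95, 102, 117, 137, 155, 165, 167, 168, 168, 168]
245 [171, 171, 171, 171, 171, 171, 171, 168, 160, 146, 129, 118, 114, 115, 117, 117, 117, 116, 115, 113] [117, 117, 116, 115, 111, 105, 97, 93, 92, 95, 102, 117, 137, 155, 165, 167, 168, 168, 168, 168]
212 [171, 171, 171, 171, 171, 171, 170, 165, 151, 125, 92, 65, 50, 47, 53, 62, 69, 72, 72, 71] [94, 95, 96, 97, 97, 96, 94, 93, 94, 94, 96, 102, 117, 138, 156, 165, 168, 168, 168, 168]
col310 [171, 171, 170, 170, 170, 169, 165, 154, 135, 114, 97, 84, 71, 57, 48, 51, 66, 87, 104, 114, 117, 117, 117, 117, 117] col375 [169, 169, 169, 168, 168, 169, 168, 165, 155, 136, 113, 92, 75, 59, 49, 48, 61, 81, 100, 112, 116, 117, 117, 117, 117]
row195 [168, 163, 152, 138, 126, 117, 107, 95, 80, 69, 66, 72, 81, 90, 99, 112, 130, 148, 161, 168] [166, 159, 144, 121, 99, 88, 92, 102, 111, 113, 112, 113, 122, 136, 151, 161, 166, 168, 168, 168, 168, 168, 168]
```

Run:
```python
from h import *
a=np.load("pics/w3.npy"); w=dict(imaging.camera_model("wrist"),position=a[0],rotation=a[1])
L=cast(w,[(287.9,225),(288.9,235),(289.6,245)],50);R=cast(w,[(401.8,225),(401.6,235),(401.2,245)],50);F=cast(w,[(310,217.2),(375,213)],50)
Fb=cast(w,[(310,207.8),(375,205)],0)
print(L.round(1).tolist(),R.round(1).tolist(),F.round(1).tolist(),Fb.round(1).tolist())
f=F[1]-F[0]; yaw=np.arctan2(f[1],f[0])-np.pi/2; u=np.array([np.cos(yaw),np.sin(yaw)]); n=np.array([-u[1],u[0]])
o=((L+R)/2)[:,:2].mean(0); print("yaw",np.degrees(yaw),"width",(R-L)[:,:2]@n,"mid",o)
print("mouth",o+u*((F[:,:2].mean(0)-o)@u))
```

```text
[[482.8, -201.5, 50.0], [483.9, -218.7, 50.0], [484.5, -236.2, 50.0]] [[664.9, -201.6, 50.0], [665.7, -218.8, 50.0], [666.3, -236.2, 50.0]] [[518.3, -188.3, 50.0], [621.2, -181.4, 50.0]] [[516.4, -188.4, 0.0], [628.9, -183.4, 0.0]]
yaw -86.12804598030547 width [181.68245988 181.42356685 181.32260477] mid [ 574.68525728 -218.81219582]
mouth [ 572.37350378 -184.6557917 ]
```

```bash
cat >> h.py <<'E'
def look(name,x,y,roi_mm):
    bot.move_ptp([x,y,400],DOWN); bot.dwell(.3)
    w=imaging.camera_model("wrist"); im=imaging.capture("wrist"); cv2.imwrite(f"pics/{name}.png",im); np.save(f"pics/{name}.npy",[w["position"],w["rotation"]])
    q=proj(w,[[a,b,14.5] for a in roi_mm[::2] for b in roi_mm[1::2]]); lo=np.clip(q.min(0),0,[640,400]).astype(int); hi=np.clip(q.max(0),0,[640,400]).astype(int)
    return measure(im,w,(*lo,*hi))
E
python3 - <<'E'
from h import *
p=np.array([536.,-27])
b=land(*p); z=press(*p,bot.get_state()["tcp_pos"][2]-.3,b,lo=8)
z=drag(p,p+[4,0],z,b,step=2,log=1); st()
bot.movel([*(p+[4,0]),40],max_speed=40)
look("w4",540,-90,(445,-85,625,150)); st()
E
```

```text
hit True base -0.20 t23.83 [535.99 -26.99  14.56] [-0.15 -0.16  4.82]
z cmd 13.66 f 10.25
1 [538. -27.] z13.69 [-2.1  0.4 11.1] t24.8
2 [540. -27.] z13.68 [-2.6  0.  10.4] t25.0
 t25.04 [540.11 -27.06  14.55] [-2.62  0.04 10.39]
centre [536.6  33.4] size [132.4 192.8] box [[465.0, 126.0], [476.0, -67.0], [608.0, -59.0], [597.0, 133.0]] px [272   0] [366 136]
axis yaw deg -86.7839
 t27.57 [539.97 -89.91 399.38] [-0.43 -0.07 -0.23]
```

Run:
```python
from h import *
p=np.array([536.6,33]); q=np.array([564.2,-45.])
b=land(*p); z=press(*p,bot.get_state()["tcp_pos"][2]-.3,b,lo=8)
z=drag(p,q,z,b,step=5,speed=28,log=4); st()
bot.movel([*q,40],max_speed=40)
look("w5",568,-140,(470,-152,660,70)); st()
im=cv2.imread("pics/w5.png")
g=cv2.GaussianBlur(cv2.cvtColor(im,cv2.COLOR_BGR2GRAY),(5,5),0); w=imaging.camera_model("wrist")
E=[]
for y in (-205,-215,-225):
    l,r=proj(w,[[482,y,50],[667,y,50]]); row=int(round(l[1]))
    print(row,int(l[0])-8,g[row,int(l[0])-8:int(l[0])+9].tolist(),int(r[0])-8,g[row,int(r[0])-8:int(r[0])+9].tolist())
cv2.imwrite("pics/v5.png",cv2.resize(im[:300,220:440],None,fx=2,fy=2))
```

```text
hit True base 0.10 t31.40 [536.62  33.    14.57] [-0.21  0.08  4.99]
z cmd 13.67 f 9.84
4 [543.1  14.6] z13.35 [-0.7  1.6 10.5] t33.4
8 [549.6  -3.7] z13.26 [-0.3  1.9  9.9] t34.7
12 [556.1 -22.1] z13.21 [-0.2  2.1 10.4] t36.0
16 [562.6 -40.4] z13.17 [-0.4  2.3 10.1] t37.3
17 [564.2 -45. ] z13.19 [-1.8  2.5 11. ] t37.6
 t37.62 [565.54 -44.71  14.55] [-1.81  2.51 11.05]
centre [565.9 -46.8] size [133.1 187.1] box [[494.0, 43.0], [505.0, -144.0], [638.0, -136.0], [627.0, 50.0]] px [274  21] [366 154]
axis yaw deg -86.74039
 t40.17 [ 567.97 -139.85  399.39] [-0.29 -0.67 -0.67]
197 260 [169, 169, 169, 169, 168, 168, 168, 166, 158, 144, 131, 123, 120, 119, 119, 118, 117] 378 [113, 115, 116, 116, 116, 115, 113, 109, 102, 96, 93, 93, 93, 94, 100, 114, 135]
203 260 [169, 169, 169, 168, 169, 169, 169, 167, 161, 151, 137, 126, 121, 120, 119, 118, 118] 378 [116, 116, 116, 116, 116, 115, 114, 109, 103, 97, 94, 93, 93, 94, 98, 108, 126]
209 260 [169, 169, 168, 168, 168, 168, 168, 168, 165, 157, 144, 130, 122, 119, 119, 119, 118] 378 [115, 116, 116, 116, 116, 115, 113, 109, 103, 97, 94, 93, 93, 94, 95, 102, 116]
```

View pics/v5.png

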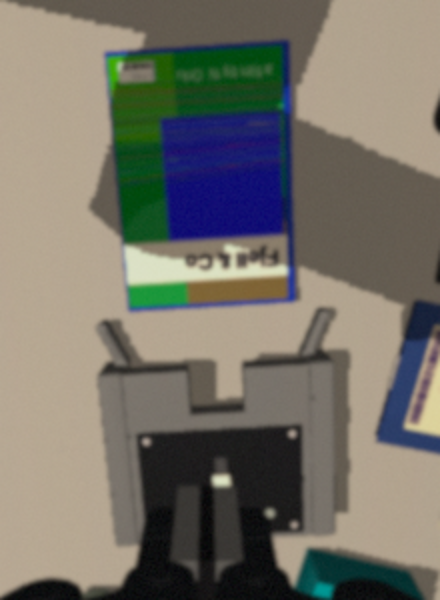

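The case sits straight before the mouth: its end is at crop row ~305, the cheek tips are at (103,322) and (327,312), and the notch centre is at column ~216. Now computing the offset from the slot axis.

Run:
```python
from h import *
a=np.load("pics/w5.npy"); w=dict(imaging.camera_model("wrist"),position=a[0],rotation=a[1])
c=lambda p,z:cast(w,p,z)[:,:2]
L=c([(269.3,197),(270,203),(270.7,209)],50);R=c([(385.8,197),(386,203),(386,209)],50)
F=c([(220+125/2,374/2),(220+315/2,358/2)],50); N=c([(220+190/2,400/2),(220+243/2,396/2)],50)
print(((L+R)/2).round(1).tolist(),(R-L)[:,0],"front",F.round(1).tolist(),np.degrees(np.arctan2(*(F[1]-F[0])[::-1])),"notch",N.mean(0))
T=c([(220+51,161),(220+327/2,156)],21); print("cheek tips",T.round(1).tolist(),T.mean(0))
print("telltale",c([(220+222/2,240)],51))
for y in (-46.8,): 
    for m,yaw in (((L+R).mean(0)/2,-86.3),): print("axis x at case centre",m[0]-(y-m[1])*np.tan(np.radians(90+yaw)))
```

```text
[[574.1, -204.9], [574.9, -214.7], [575.5, -224.6]] [181.64373845 181.83419721 181.71160366] front [[504.5, -188.9], [650.7, -176.3]] 4.904222422878567 notch [ 575.23120162 -208.18126184]
cheek tips [[483.9, -153.2], [663.5, -145.3]] [ 573.65472454 -149.21750427]
telltale [[ 579.94671522 -276.87153129]]
axis x at case centre 563.9604158220274
```

Run:
```python
from h import *
p=np.array([565.9,-46.8]); q=np.array([570.2,-125.])
b=land(*p,z0=18); z=press(*p,bot.get_state()["tcp_pos"][2]-.35,b,lo=8)
z=drag(p,q,z,b,step=6,speed=32,log=2); st()
bot.movel([*q,45],max_speed=60)
s=np.array([561.6,-4.])
bot.move_ptp([*s,45],DOWN); bot.movel([*s,6],max_speed=60); st()
im=imaging.capture("scene"); cv2.imwrite("pics/s6.png",cv2.resize(im[120:290,190:450],None,fx=3,fy=3))
```

```text
hit True base 0.15 t43.62 [565.91 -46.78  14.58] [0.68 0.32 5.62]
z cmd 13.63 f 10.08
2 [566.5 -58. ] z13.36 [0.8 0.6 8.2] t45.0
4 [567.1 -69.1] z13.19 [-1.1  1.   8.9] t45.6
6 [567.7 -80.3] z13.09 [-0.4  2.6  9.2] t46.3
8 [568.4 -91.5] z13.03 [-0.3  2.2  9.9] t46.9
10 [ 569.  -102.7] z13.01 [-0.7  1.7 10.5] t47.6
12 [ 569.6 -113.8] z13.01 [ 0.2  1.9 10.8] t48.2
14 [ 570.2 -125. ] z12.99 [-0.1  0.7 10.9] t48.9
 t48.87 [ 571.87 -125.     14.55] [-0.11  0.74 10.94]
 t50.91 [561.76  -3.99   6.02] [ 0.28  0.02 -0.48]
```

View pics/s6.png

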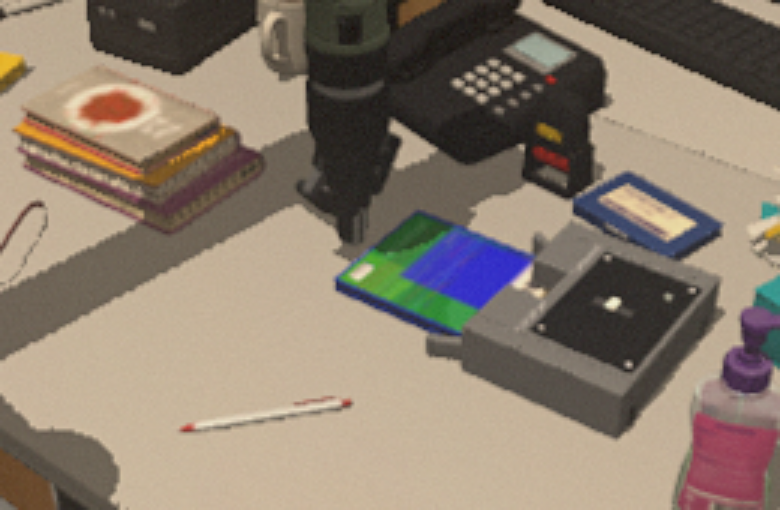

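The case is already entered squarely in the slot, with the fingers behind its rear end. Pushing it home.

Run:
```python
from h import *
X=lambda y:574.5-0.0647*(y+210)
h=bot.movel([X(-50),-50,6],max_speed=16,threshold=12); st(h)
h=bot.movel([X(-95),-95,6],max_speed=6.5,threshold=15); st(h)
im=imaging.capture("scene"); cv2.imwrite("pics/s7.png",cv2.resize(im[120:290,190:450],None,fx=3,fy=3))
```

```text
False t53.99 [564.11 -49.96   5.98] [-0.04  0.17  0.31]
True t58.88 [564.91 -83.02   5.44] [ 0.1   1.09 -0.16]
```

View pics/s7.png

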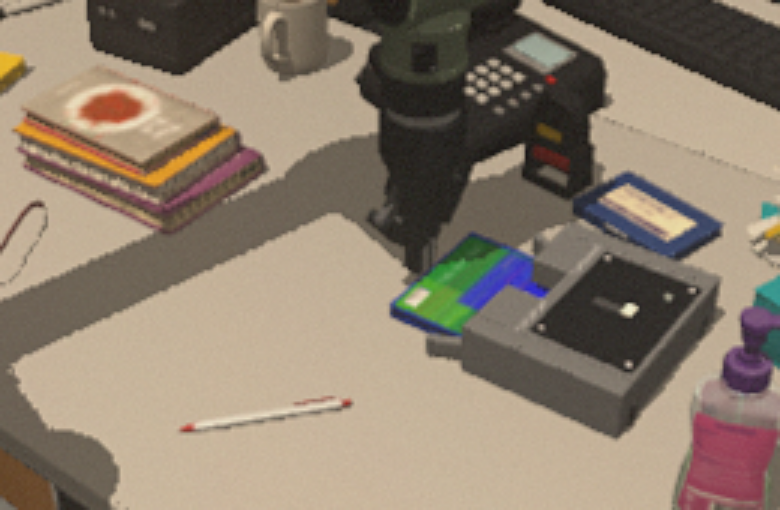

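The tell-tale has moved about 18 px, which is about 15 mm and matches the stop at 15 N. One short confirming push, then retreat and hand in.

Run:
```python
from h import *
h=bot.movel([565.3,-87,6],max_speed=4,threshold=15); st(h)
bot.movel([563,-60,6],max_speed=60); bot.movel([563,-50,120],max_speed=150); bot.dwell(.3); st()
bot.sign_off()
```

```text
False t60.58 [563.69 -83.55   5.22] [-1.66 10.19 -0.68]
 t62.39 [562.57 -49.96 119.25] [-0.64 -1.09 -0.31]
the job is handed in; nothing more can be done
```

The disc case is out from under the pile and pushed home in the unlocker. The tell-tale moved about 15 mm, and a confirming push of about 10 N met the hard stop. The pile lay flat and neatly stacked in the last picture, and I handed the job in at about 62 s; the judge's verdict was not shown.

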